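# Fit four heels to their soles

## Task

Four shoe soles lie bottom up on the shoemaker's bench, with their heels loose in front of them. Set each heel on the heel seat of the sole of its own colour: flat on the seat, its rounded back in line with the sole's rounded end and its straight front facing the toe. Leave the soles, the glue bottle and the hammer where they lie.

Things in the scene. Friction and masses are not known exactly. Their poses are not given: they have to be found in the camera images.
- heel_black_mid (a point): loose black shoe heel, a solid block 62 mm long (x), 60 mm wide (y), 30 mm high (z), 100 g give or take a third; seen from above a U: straight front at +x (the side that faces the toe), rounded back at -x, the sides flat, upright and parallel over the front 35 mm. It starts standing as it shall be fitted: seat face down, top piece with brass pins up. The point is the centre of the block, half-way up.
- sole_black_front (a point): loose black shoe sole lying bottom up, flat, 6 mm thick, 272 mm long, up to 96 mm wide, 180 g. The point is on the upper face, in the middle of the front edge of its heel seat; x points to the toe, z up. The heel seat, a scuffed U in another shade, reaches from here 62 mm towards -x to the rounded end and is as wide as the black heel: a well fitted heel has its centre 31 mm to -x of this point and its x along this x.
- heel_cream_mid (a point): loose cream (off-white) shoe heel, a solid block 54 mm long (x), 54 mm wide (y), 36 mm high (z), 75 g give or take a third; seen from above a U: straight front at +x (the side that faces the toe), rounded back at -x, the sides flat, upright and parallel over the front 30 mm. It starts standing as it shall be fitted: seat face down, top piece with brass pins up. The point is the centre of the block, half-way up.
- sole_cream_front (a point): loose cream (off-white) shoe sole lying bottom up, flat, 6 mm thick, 250 mm long, up to 88 mm wide, 180 g. The point is on the upper face, in the middle of the front edge of its heel seat; x points to the toe, z up. The heel seat, a scuffed U in another shade, reaches from here 54 mm towards -x to the rounded end and is as wide as the cream heel: a well fitted heel has its centre 27 mm to -x of this point and its x along this x.
- heel_green_mid (a point): loose dark green shoe heel, a solid block 48 mm long (x), 50 mm wide (y), 42 mm high (z), 70 g give or take a third; seen from above a U: straight front at +x (the side that faces the toe), rounded back at -x, the sides flat, upright and parallel over the front 26 mm. It starts standing as it shall be fitted: seat face down, top piece with brass pins up. The point is the centre of the block, half-way up.
- sole_green_front (a point): loose dark green shoe sole lying bottom up, flat, 6 mm thick, 244 mm long, up to 85 mm wide, 180 g. The point is on the upper face, in the middle of the front edge of its heel seat; x points to the toe, z up. The heel seat, a scuffed U in another shade, reaches from here 48 mm towards -x to the rounded end and is as wide as the green heel: a well fitted heel has its centre 24 mm to -x of this point and its x along this x.
- heel_red_mid (a point): loose red shoe heel, a solid block 42 mm long (x), 46 mm wide (y), 48 mm high (z), 65 g give or take a third; seen from above a U: straight front at +x (the side that faces the toe), rounded back at -x, the sides flat, upright and parallel over the front 21 mm. It starts standing as it shall be fitted: seat face down, top piece with brass pins up. The point is the centre of the block, half-way up.
- sole_red_front (a point): loose red shoe sole lying bottom up, flat, 6 mm thick, 240 mm long, up to 83 mm wide, 180 g. The point is on the upper face, in the middle of the front edge of its heel seat; x points to the toe, z up. The heel seat, a scuffed U in another shade, reaches from here 42 mm towards -x to the rounded end and is as wide as the red heel: a well fitted heel has its centre 21 mm to -x of this point and its x along this x.
- glue_bottle_mid (a point): bystander: upright white glue bottle with a yellow nozzle, 58 mm across, 171 mm high, 160 g; the point is on its axis 55 mm above its foot
- hammer_mid (a point): bystander: cobbler's hammer lying on its side, handle to -x (143 mm from the point), steel head at +x (58 mm), 110 mm across the head, 30 mm high, 350 g; the point is in the handle, 15 mm above the bench
Not all that is in view belongs to the job. Several things look just like the part that bears heel_black_mid: the one meant starts nearest to the robot's base.

How it is judged:
At the end, for the whole second after the job is handed in: every heel lies still on the sole of its own colour: centre within 10 mm along and 8 mm across of the fitted position, resting flat on the seat (height within 4 mm, tilt under 0.1 rad), turned no more than 0.2 rad from the sole, its straight front towards the toe; the sole flat on the bench (x of heel_black_mid in the frame of sole_black_front between -0.041 and -0.021 m and y of heel_black_mid in the frame of sole_black_front between -0.008 and 0.008 m and z of heel_black_mid in the frame of sole_black_front between 0.011 and 0.019 m and x of sole_black_front in the frame of heel_black_mid above 0 m and angle between the x axis of heel_black_mid and the x axis of sole_black_front, either way round below 0.2 rad and angle between each of heel_black_mid, sole_black_front, heel_cream_mid, sole_cream_front, heel_green_mid, sole_green_front, heel_red_mid, sole_red_front's own z axis and vertical below 0.1 rad and linear speed of each of heel_black, heel_cream, heel_green, heel_red below 0.01 m/s and x of heel_cream_mid in the frame of sole_cream_front between -0.037 and -0.017 m and y of heel_cream_mid in the frame of sole_cream_front between -0.008 and 0.008 m and z of heel_cream_mid in the frame of sole_cream_front between 0.014 and 0.022 m and x of sole_cream_front in the frame of heel_cream_mid above 0 m and angle between the x axis of heel_cream_mid and the x axis of sole_cream_front, either way round below 0.2 rad and x of heel_green_mid in the frame of sole_green_front between -0.034 and -0.014 m and y of heel_green_mid in the frame of sole_green_front between -0.008 and 0.008 m and z of heel_green_mid in the frame of sole_green_front between 0.017 and 0.025 m and x of sole_green_front in the frame of heel_green_mid above 0 m and angle between the x axis of heel_green_mid and the x axis of sole_green_front, either way round below 0.2 rad and x of heel_red_mid in the frame of sole_red_front between -0.031 and -0.011 m and y of heel_red_mid in the frame of sole_red_front between -0.008 and 0.008 m and z of heel_red_mid in the frame of sole_red_front between 0.02 and 0.028 m and x of sole_red_front in the frame of heel_red_mid above 0 m and angle between the x axis of heel_red_mid and the x axis of sole_red_front, either way round below 0.2 rad); the robot touches nothing.
It fails at once if a sole is pushed more than 30 mm from where it lay (distance of any of sole_black_front, sole_cream_front, sole_green_front, sole_red_front from where it was at the start of the episode above 0.03 m).
It fails at once if the glue bottle is knocked over or pushed more than 30 mm (distance of glue_bottle_mid from where it was at the start of the episode above 0.03 m or angle between glue_bottle_mid's own z axis and vertical above 0.5 rad).
It fails at once if the hammer is pushed more than 30 mm (distance of hammer_mid from where it was at the start of the episode above 0.03 m).
It also fails if it takes over 106 s, if anything falls off the work surface, if the arm or the gripper's body presses on something with over 40 N, if the wrist force passes 120 N, or if a joint passes its speed limit or range.

## Robot

A 6-joint arm with a two-finger parallel gripper is mounted at the origin on the work surface. World frame = base frame: x ahead of the robot, y to its left, z up, the work surface at z = 0. Lengths are in m, angles in rad, forces in N, time in s.
With the tool pointing down it reaches from about 0.3 to 0.775 m from the base axis. Payload 14.6 kg.
Tool frame: the origin (TCP) lies midway between the tips of the shut fingers; the grasp point (between the pads) lies 19 mm behind it (ctrl.grip_depth is the distance from the TCP to the grasp point, in m); z points along the fingers, x is the direction in which the jaws open and shut, and the axes are right-handed (so a half turn about z gives the same grasp; the last joint's range is limited). The gripper opens to 94 mm and grips with 3 to 60 N. Pads are 16 mm wide; open, the fingers measure 119 mm over their backs; the gripper's body (75 mm by 177 mm) begins 78 mm behind the grasp point.
Start: joints at [-1.224, 0.3, 1.521, -0, 1.321, -0.067], TCP at [0.221, -0.504, 0.205] pointing down, gripper open.
Joint ranges: [-3.03, 3.03], [-0.79, 2.21], [0.23, 2.52], [-1.04, 4.18], [0, 3.07], [-2.55, 2.55]. Speed limits (rad/s): [2.22, 2.22, 2.57, 3.14, 3.14, 3.14].

## Interface

Orientations are given as [roll, pitch, yaw] about the fixed x, y, z axes, in that order (R = Rz(yaw) Ry(pitch) Rx(roll)).
In Python, from station import ctrl gives the robot as it stands.
- The arm moves only by the tool play_rows, never from a script. Its argument "steps" is a list that holds one entry, the list of rows, each a list of 7 numbers: the shift along the tool's x, y, z in cm, then the turn, a rotation vector about the tool's x, y, z in rad, then the opening, from 0 (shut) to 1 (fully open). In form: [[[x, y, z, ax, ay, az, hand], ...]]. A call has 1 to 20 rows; each row is the pose to reach, as a shift and turn from the pose measured when the call began, along the tool's axes at that moment; what a row does not reach only later rows make up. A row lasts 1/12 s, in which the tool goes at most 41.7 mm and 7.16 degrees, less where a joint would pass 70% of its speed; a pose out of reach is approached as far as the arm can. A call with a gripper value outside its range is refused whole. The fingers move at their own pace and stop on an object; "force" is the grip in N (left out, the last holds). Time passes only in rows, so rows that repeat a pose let the fingers close. It gives the time, the measured TCP pose, the force and the opening at its end, in the units of the state.
- ctrl.get_obs(): the state, without advancing time (a new reading comes with each control period).
- ctrl.camera(name): name is "scene" or "side" or "wrist"; returns a dict with "frame" (400x640x3 uint8, blue, green, red), "fovy" (degrees; the focal length in pixels is half the picture's height over the tangent of half this angle, whatever the lens; pixels are square), "cx", "cy" (the principal point, pixels), "world_to_cam" (4x4, takes a point from world to camera coordinates). Camera axes: x right, y up, looking along -z (the intrinsics and any distortion apply to the point x, -y, -z); pixel columns grow to the right and rows downward; lengths in m; the calibration is good to about 2 mm. A picture is of the moment at which its call begins. There is no depth.
- ctrl.hand_in(): hands the job in, once; it reports no verdict.
The state is a dict: "time_s": time; "qpos": joint angles; "joint_vel": joint speeds; "tau": joint torques, N m; "ee_pos": TCP position; "eef_rot": TCP orientation; "force": force on the tool from outside, world axes, zero at the start; "moment": the same for the moment, N m; "grip_width": finger opening in m.
Only numpy, scipy, OpenCV 4.12 (cv2) and the standard library are available. Lean on these libraries where they do the work, as an engineer would, in place of code of your own. Each camera call takes 0.05 s, during which the arm holds its last target. There are 200 camera calls.

## Working session

There is one attempt and no reset: what is moved stays moved. The work goes in short steps, Python scripts to look and compute and a tool call to move; the robot and the scene stay as the last step left them, time stands still between calls to the robot, and variables do not carry over. Pictures are saved under pics/ and viewed, about 12 in all and at most 16, crops included, and the job is handed in when it is done.

Besides the shell and the picture viewer there is one more tool, called after "Emit:" as name([rows], argument=value, ...), one row to a line, values as JSON. play_rows: Moves the arm, as the interface text tells. Its arguments: {"type":"object","properties":{"steps":{"type":"array"},"force":{"type":"number"}},"required":["steps"]}

```bash
ls; mkdir -p pics; python3 - <<'E'
from station import ctrl
import cv2,numpy as np
np.set_printoptions(precision=4,suppress=True)
for n in ["scene","side","wrist"]:
    c=ctrl.camera(n); cv2.imwrite(f"pics/{n}0.png",c["frame"])
    print(n,{k:(v if k!="world_to_cam" else np.array(v).round(4).tolist()) for k,v in c.items() if k!="frame"})
print(ctrl.get_obs())
E
```

```text
pics
scene {'fovy': 54.29724653850915, 'cx': 321.910343650644, 'cy': 198.7139169013886, 'world_to_cam': [[0.8981, 0.4398, -0.0025, -0.4277], [-0.3696, 0.7578, 0.5377, 0.1415], [0.2384, -0.482, 0.8431, -1.2819], [0.0, 0.0, 0.0, 1.0]]}
side {'fovy': 45.26626518086773, 'cx': 327.24848852396053, 'cy': 205.04873900805765, 'world_to_cam': [[0.8925, -0.451, -0.0066, -0.4462], [0.2469, 0.4763, 0.8439, -0.1671], [-0.3775, -0.7548, 0.5365, -1.528], [0.0, 0.0, 0.0, 1.0]]}
wrist {'fovy': 67.67772231786938, 'cx': 322.6778697266231, 'cy': 197.9429981195608, 'world_to_cam': [[0.4031, -0.9152, -0.0015, -0.5487], [0.8817, 0.3888, -0.2673, 0.0279], [0.2452, 0.1064, 0.9636, -0.3919], [0.0, 0.0, 0.0, 1.0]]}
{'time_s': 0.15, 'qpos': array([-1.2236,  0.3003,  1.5214, -0.    ,  1.3207, -0.0666]), 'joint_vel': array([ 0.0002, -0.0025, -0.0023,  0.0005,  0.0001,  0.002 ]), 'tau': array([  0.0009, -53.1957, -35.282 ,   0.0708,   0.0236,  -0.0001]), 'ee_pos': array([ 0.2211, -0.5034,  0.205 ]), 'eef_rot': array([-3.1416,  0.0008, -1.157 ]), 'force': array([ 0.1441,  0.5333, -0.4172]), 'moment': array([-0.0069,  0.0273, -0.0075]), 'grip_width': 0.09346809588684873}
```

View pics/scene0.png

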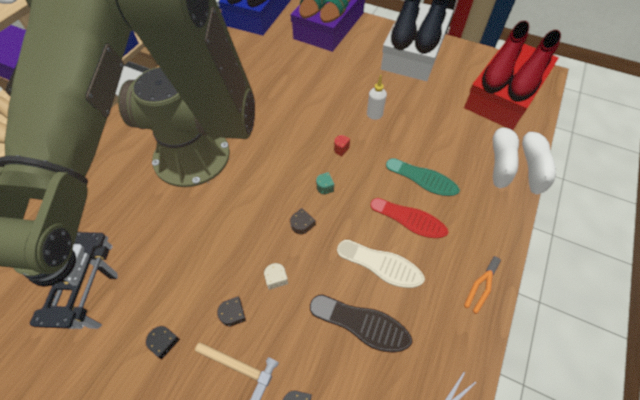

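View pics/side0.png

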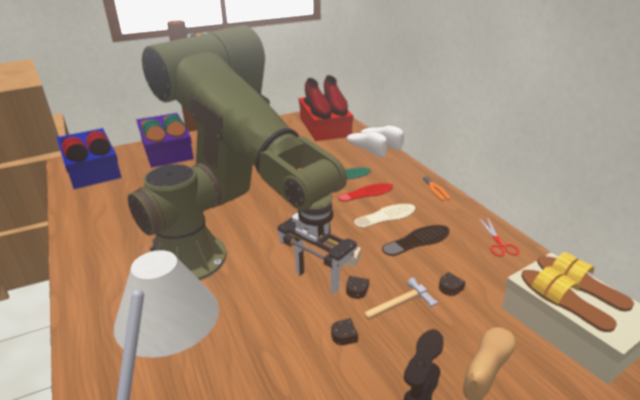

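```bash
cat > h.py <<'E'
import cv2,numpy as np
np.set_printoptions(precision=4,suppress=True)
def ray(c,u,v):
    f=200/np.tan(np.radians(c["fovy"]/2)); W=np.array(c["world_to_cam"]);R=W[:3,:3];t=W[:3,3]
    d=R.T@np.array([(u-c["cx"])/f,-(v-c["cy"])/f,-1]); return -R.T@t,d
def at(c,u,v,z):
    o,d=ray(c,u,v); return o+d*(z-o[2])/d[2]
def proj(c,P):
    f=200/np.tan(np.radians(c["fovy"]/2)); W=np.array(c["world_to_cam"])
    p=np.atleast_2d(P)@W[:3,:3].T+W[:3,3]
    return np.c_[c["cx"]+f*p[:,0]/-p[:,2], c["cy"]-f*p[:,1]/-p[:,2]]
def rect(c,x0,x1,y0,y1,z,s=1000):
    "metric top view: col=(x-x0)*s, row=(y1-y)*s"
    q=np.array([[x0,y1,z],[x1,y1,z],[x1,y0,z],[x0,y0,z]])
    w,h=int((x1-x0)*s),int((y1-y0)*s)
    M=cv2.getPerspectiveTransform(proj(c,q).astype(np.float32),np.float32([[0,0],[w,0],[w,h],[0,h]]))
    return cv2.warpPerspective(c["frame"],M,(w,h),flags=cv2.INTER_CUBIC)
E
```

```text
(no output)
```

The scene view shows candidate black heels at px (301,221), (231,311), (162,341) and (296,397). The coloured heels are red (341,145), green (325,184) and cream (275,275). The soles are at right, the bottle at (377,102) and the hammer at (240,365). I'll compute the distances to the base and make a rectified view.

```bash
python3 - <<'E'
from station import ctrl
from h import *
c=ctrl.camera("scene")
for n,p,z in [("k1",(301,221),.03),("k2",(231,311),.03),("k3",(162,341),.03),("k4",(296,397),.03),("red",(341,145),.04),("green",(325,184),.04),("cream",(275,275),.03),("bottle",(377,118),0),("hamhead",(262,385),.02),("hamtail",(198,347),.02)]:
    P=at(c,*p,z); print(n,P[:2],np.hypot(*P[:2]))
print("base",proj(c,[0,0,0]),"tcp",proj(c,ctrl.get_obs()["ee_pos"]))
im=rect(c,.2,.8,-.5,.3,.006,s=1000)
cv2.imwrite("pics/top.png",cv2.resize(im,(450,600)))
s=ctrl.camera("side"); 
for p in [(357,287),(344,331),(452,283)]: print(at(s,*p,.03)[:2])
# close crop
k=c["frame"][130:350,200:470]; cv2.imwrite("pics/crop0.png",cv2.resize(k,None,fx=2.7,fy=2.7,interpolation=cv2.INTER_CUBIC))
E
```

```text
k1 [ 0.4462 -0.0743] 0.4523715495734006
k2 [ 0.4088 -0.3795] 0.5577652841215411
k3 [ 0.2996 -0.5133] 0.5943294637051159
k4 [ 0.6459 -0.4781] 0.8036026088583095
red [0.4346 0.2246] 0.48925948550042125
green [0.4548 0.0651] 0.4594582610154416
cream [ 0.4605 -0.2485] 0.5232241435041649
bottle [0.4843 0.4239] 0.6435738478727259
hamhead [ 0.5633 -0.49  ] 0.7465590574941499
hamtail [ 0.3819 -0.4861] 0.6181506985453366
base [[191.7767 155.6778]] tcp [[105.6824 300.0853]]
[ 0.3949 -0.3957]
[ 0.2834 -0.5238]
[ 0.6451 -0.5055]
```

View pics/crop0.png

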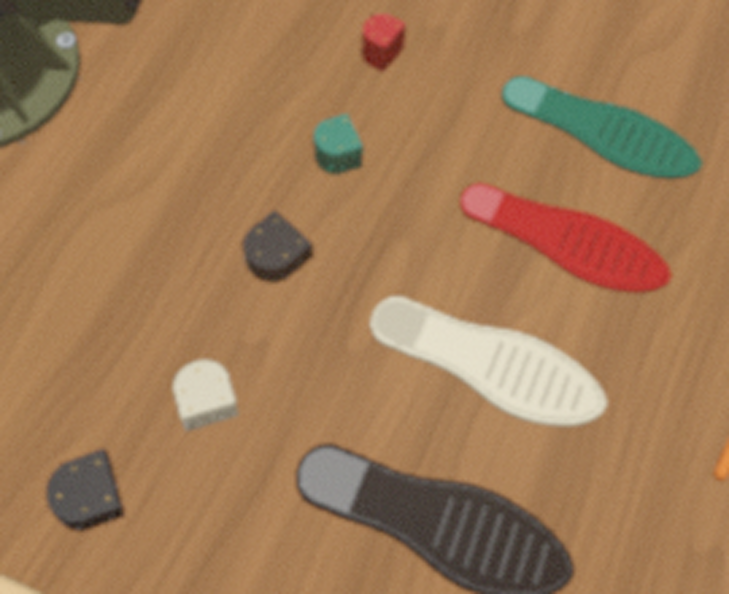

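I choose the black heel at px (301,221): it is 0.45 m from the base, against 0.56, 0.59 and 0.80 m for the others. The crop confirms it is a black U-shaped block with brass pins. Next is a survey with the wrist camera.

Emit:
play_rows([
  [[-8,-17,-8,0,0,0.1,1],[-25,-50.2,-15.5,0,0,0.414,1],[-25,-50.2,-15.5,0,0,0.414,1],[-25,-50.2,-15.5,0,0,0.414,1],[-25,-50.2,-15.5,0,0,0.414,1],[-25,-50.2,-15.5,0,0,0.414,1],[-25,-50.2,-15.5,0,0,0.414,1],[-25,-50.2,-15.5,0,0,0.414,1],[-25,-50.2,-15.5,0,0,0.414,1],[-25,-50.2,-15.5,0,0,0.414,1],[-25,-50.2,-15.5,0,0,0.414,1],[-25,-50.2,-15.5,0,0,0.414,1],[-25,-50.2,-15.5,0,0,0.414,1],[-25,-50.2,-15.5,0,0,0.414,1],[-25,-50.2,-15.5,0,0,0.414,1],[-25,-50.2,-15.5,0,0,0.414,1],[-25,-50.2,-15.5,0,0,0.414,1],[-25,-50.2,-15.5,0,0,0.414,1]],
])

```text
time_s: 1.75
ee_pos: [0.5796, -0.0738, 0.36]
eef_rot: [3.141, 0.0, -1.572]
force: [-0.1, -0.6, -0.5]
grip_width: 0.0943
```

```bash
python3 - <<'E'
from station import ctrl
from h import *
import pickle
o=ctrl.get_obs(); print(o["ee_pos"],o["eef_rot"],o["joint_vel"])
d={n:ctrl.camera(n) for n in ["scene","side","wrist"]}
pickle.dump(d,open("v1.pkl","wb"))
cv2.imwrite("pics/w1.png",d["wrist"]["frame"]); print(np.array(d["wrist"]["world_to_cam"]))
E
```

```text
[ 0.5796 -0.0738  0.36  ] [ 3.1408  0.0004 -1.5721] [-0.0079 -0.0065  0.0001  0.0007  0.0038  0.0022]
[[-0.0008 -1.     -0.0005 -0.0723]
 [ 0.9635 -0.0006 -0.2678 -0.4893]
 [ 0.2678 -0.0007  0.9635 -0.6961]
 [ 0.      0.      0.      1.    ]]
```

View pics/w1.png

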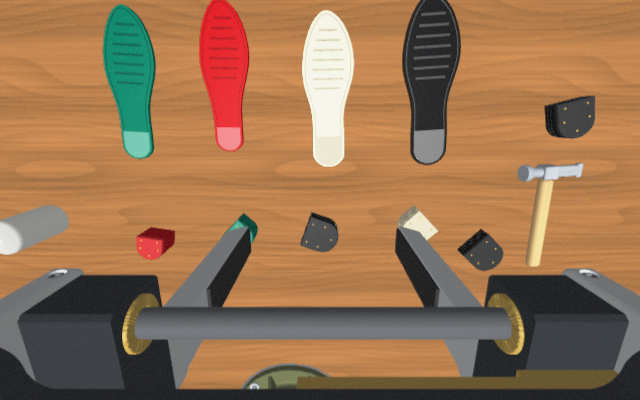

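The wrist view shows the soles from left to right: green (137,145 heel end), red (230,138), cream (328,152) and black (429,147). The heels are red (155,243), black (320,232), and green and cream, which the fingers partly hide. Another shot 12 cm back should clear the heels.

Emit:
play_rows([
  [[0,4,0,0,0,0,1],[0,8,0,0,0,0,1],[0,12,0,0,0,0,1],[0,12,0,0,0,0,1],[0,12,0,0,0,0,1],[0,12,0,0,0,0,1],[0,12,0,0,0,0,1]],
])

```text
time_s: 2.48
ee_pos: [0.4604, -0.0739, 0.3603]
eef_rot: [3.141, 0.0, -1.573]
force: [-0.4, -0.1, -0.4]
grip_width: 0.0937
```

```bash
cat >> h.py <<'E'
DIM=dict(black=(.062,.060,.030,.035),cream=(.054,.054,.036,.030),green=(.048,.050,.042,.026),red=(.042,.046,.048,.021))
def ubase(L,W,fl):
    a=np.linspace(np.pi/2,3*np.pi/2,25); b=L-fl   # front edge at +L/2
    arc=np.c_[L/2-fl+b*np.cos(a),W/2*np.sin(a)]
    return np.r_[[[L/2,-W/2]],[[L/2,W/2]],arc]
def solid(name,p,z0,h):
    L,W,H,fl=DIM[name]; u=ubase(L,W,fl); c,s=np.cos(p[2]),np.sin(p[2])
    xy=u@np.array([[c,s],[-s,c]])+p[:2]
    zs=[z0] if h==0 else [z0,z0+h]
    return np.vstack([np.c_[xy,np.full(len(xy),z)] for z in zs])
def mask(bgr,col):
    hsv=cv2.cvtColor(bgr,cv2.COLOR_BGR2HSV).astype(int); h,s,v=hsv[...,0],hsv[...,1],hsv[...,2]
    if col=="red": m=((h<6)|(h>165))&(s>80)
    elif col=="green": m=(h>65)&(h<100)&(s>60)
    elif col=="cream": m=(s<75)&(v>105)
    else: m=(v<105)&(s<110)
    m=m.astype(np.uint8)*255
    return m
def sil(c,name,p,z0,h,S=4):
    hull=cv2.convexHull(proj(c,solid(name,p,z0,h)).astype(np.float32))
    return hull
def fit(views,name,p0,z0,h,S=4):
    "views: list of (cam,mask) ; soft IoU at S x supersampling inside local window"
    from scipy.optimize import minimize
    W=[]
    for c,m in views:
        q=proj(c,solid(name,p0,z0,h)); lo=np.floor(q.min(0)-12).astype(int).clip(0); hi=np.ceil(q.max(0)+12).astype(int)
        mm=cv2.resize(m[lo[1]:hi[1],lo[0]:hi[0]],None,fx=S,fy=S,interpolation=cv2.INTER_LINEAR)>127
        W.append((c,mm,lo))
    def cost(p,full=False):
        r=[]
        for c,mm,lo in W:
            hl=(sil(c,name,p,z0,h)-lo+.5)*S-.5
            k=np.zeros(mm.shape,np.uint8); cv2.fillConvexPoly(k,np.round(hl*16).astype(np.int32),1,shift=4); k=k>0
            r.append(1-(k&mm).sum()/max(1,(k|mm).sum()))
        return r if full else float(np.mean(r))
    best=None
    for dy in np.arange(0,2*np.pi,np.pi/4) if len(p0)>3 else [0]:
        x0=np.array([p0[0],p0[1],p0[2]+dy])
        for sc in (1,.3):
            r=minimize(cost,x0,method="Nelder-Mead",options=dict(initial_simplex=x0+sc*np.array([[0,0,0],[.015,0,0],[0,.015,0],[0,0,.4]]),xatol=1e-5,fatol=1e-5)); x0=r.x
        if best is None or r.fun<best.fun: best=r
    return best.x,cost(best.x,True)
E
python3 - <<'E'
from station import ctrl
from h import *
import pickle
d=pickle.load(open("v1.pkl","rb"))
w2=ctrl.camera("wrist"); s2=ctrl.camera("scene"); pickle.dump((w2,s2),open("v2.pkl","wb")); w1=d["wrist"]
g0=dict(red=(.43,.21),green=(.45,.06),cream=(.46,-.25),black=(.44,-.08))
for n,g in g0.items():
    H=DIM[n][2]
    out=[]
    for c in (w2,w1):
        p,r=fit([(c,mask(c["frame"],n))],n,(*g,0.,1),0,H); print(n,p,np.array(r))
cv2.imwrite("pics/w2.png",w2["frame"])
R=rect(w2,.5,.86,-.34,.22,.006,1000)
cv2.imwrite("pics/w2s.png",cv2.resize(w2["frame"][:330],None,fx=1.25,fy=1.25))
E
```

```text
red [ 0.4263  0.2405 -0.1321] [0.0621]
red [ 0.4265  0.2398 -0.0798] [0.0759]
green [0.4449 0.0793 0.73  ] [0.0841]
green [0.4552 0.07   0.8589] [0.6503]
cream [ 0.4569 -0.2433  5.5071] [0.0545]
cream [ 0.4569 -0.2439  3.9291] [0.2219]
black [ 0.4427 -0.0694  1.2251] [0.1008]
black [ 0.4424 -0.0693  1.2584] [0.0914]
```

View pics/w2s.png

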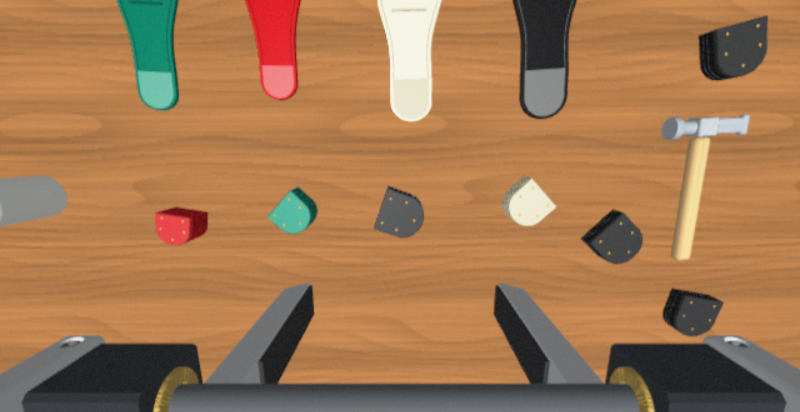

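All heels are clearly visible. Corner directions in the image agree with the fits: red front is up, green up-left, cream up-right, black left. Next I fit the seats by colour, in both wrist views.

```bash
python3 - <<'E'
from h import *
import pickle
w1=pickle.load(open("v1.pkl","rb"))["wrist"]; w2,s2=pickle.load(open("v2.pkl","rb"))
S={"green":((137,145),(133,115)),"red":((230,138),(227,110)),"cream":((328,152),(325,120)),"black":((429,147),(432,115))}
for n,(a,b) in S.items():
    P=at(w1,*a,.006)
    B=at(w1,*b,.006)
    for c in (w1,w2):
        lab=cv2.cvtColor(cv2.bilateralFilter(c["frame"],5,20,2),cv2.COLOR_BGR2LAB).astype(float)
        q=np.round(proj(c,np.array([P,B]))).astype(int)
        cen=[np.median(lab[v-2:v+3,u-2:u+3].reshape(-1,3),0) for u,v in q]
        u,v=q[0]; cen+= [np.median(lab[v+30:v+36,u-20:u+20].reshape(-1,3),0)]
        D=np.stack([np.linalg.norm(lab-k,axis=2) for k in cen],2)
        m=(D.argmin(2)==0).astype(np.uint8)
        k,l=cv2.connectedComponents(m); m=(l==l[v,u]).astype(np.uint8)*255
        p,r=fit([(c,m)],n,(P[0],P[1],0.),.006,0)
        L=DIM[n][0]; f=p[:2]+L/2*np.array([np.cos(p[2]),np.sin(p[2])])
        # whole sole: area-length check
        vis=cv2.cvtColor(m,cv2.COLOR_GRAY2BGR)
        print(n,"seat c",p[:2],"yaw",p[2].round(3),"iou err",np.round(r,3),"area mm2",m.sum()//255)
    # sole length using w1 silhouette
    c=w1
    tops={"green":(122,5),"red":(218,0),"cream":(326,10),"black":(432,-2)}
    bots={"green":(140,159),"red":(230,152),"cream":(329,167),"black":(428,165)}
    print("   length",np.linalg.norm(at(c,*tops[n],.006)-at(c,*bots[n],.006)), "axis", at(c,*tops[n],.006)-at(c,*bots[n],.006))
E
```

```text
green seat c [0.6077 0.2555] yaw -0.077 iou err [0.184] area mm2 581
green seat c [0.6073 0.2543] yaw -0.026 iou err [0.181] area mm2 702
   length 0.2430887790158204 axis [ 0.2428 -0.0117  0.    ]
red seat c [0.6181 0.0922] yaw -0.002 iou err [0.177] area mm2 474
red seat c [0.6178 0.0919] yaw -0.102 iou err [0.175] area mm2 573
   length 0.23719552323237383 axis [ 0.2372 -0.0011  0.    ]
cream seat c [ 0.5947 -0.0824] yaw 0.018 iou err [0.183] area mm2 1018
cream seat c [ 0.598  -0.0822] yaw -0.004 iou err [0.214] area mm2 983
   length 0.2503270229704141 axis [0.2503 0.006  0.    ]
black seat c [ 0.6045 -0.2593] yaw -0.001 iou err [0.167] area mm2 918
black seat c [ 0.6033 -0.2575] yaw 0.076 iou err [0.169] area mm2 1103
   length 0.2638205904015542 axis [0.2632 0.0184 0.    ]
```

```bash
python3 - <<'E'
from h import *
import pickle
w1=pickle.load(open("v1.pkl","rb"))["wrist"]; w2,s2=pickle.load(open("v2.pkl","rb"))
F={"green":(.6077,.2553,-.05),"red":(.618,.092,-.03),"cream":(.596,-.0823,.01),"black":(.604,-.2585,.04)}
rows=[]
for c in (w1,w2):
    t=[]
    for n,(x,y,a) in F.items():
        x0,y1=x-.06,y+.05; s=2000
        r=rect(c,x0,x0+.15,y1-.1,y1,.006,s)
        q=solid(n,(x,y,a),.006,0); px=np.c_[(q[:,0]-x0)*s,(y1-q[:,1])*s]
        cv2.polylines(r,[np.round(px).astype(np.int32)],True,(255,0,255),1)
        t.append(cv2.rotate(r,cv2.ROTATE_90_COUNTERCLOCKWISE))
    rows.append(np.hstack(t))
cv2.imwrite("pics/seats.png",np.vstack(rows))
E
```

```text
(no output)
```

View pics/seats.png

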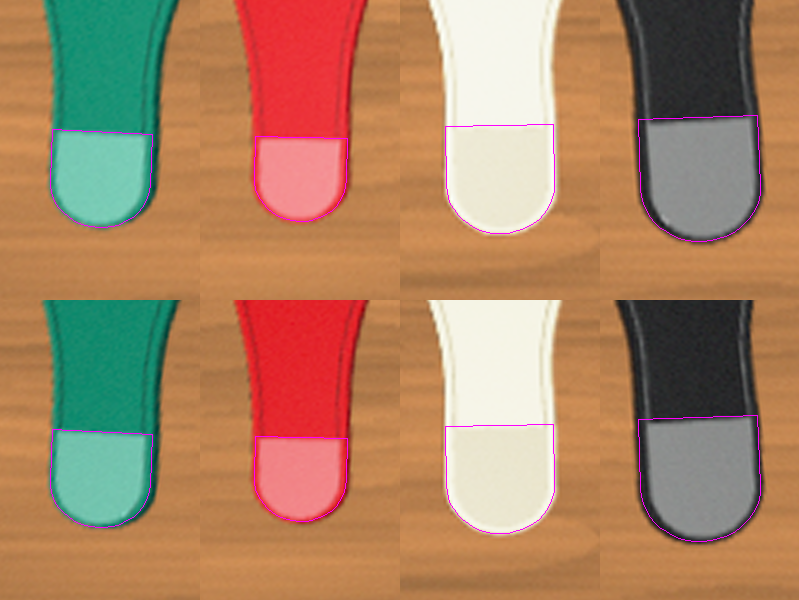

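The seat outlines match the soles' heel ends. I'll use seat centres green (.6075,.2550,-.04), red (.618,.0918,-.02), cream (.596,-.0823,.01) and black (.604,-.2585,.04).

```bash
cat > plan.py <<'E'
import sys
from h import *
from station import ctrl
from scipy.spatial.transform import Rotation as R
HEEL={"red":(.4264,.2402,-.11),"green":(.4449,.0793,.73),"cream":(.4569,-.2433,-.776),"black":(.4426,-.0694,1.24)}
SEAT={"green":(.6075,.2550,-.04),"red":(.618,.0918,-.02),"cream":(.596,-.0823,.01),"black":(.604,-.2585,.04)}
OFF=dict(black=.007,cream=.008,green=.009,red=.010); Z=dict(black=.004,cream=.006,green=.009,red=.012)
def tgt(t,n,z):
    x,y,a=t[n]; return [x+OFF[n]*np.cos(a),y+OFF[n]*np.sin(a),z],a-np.pi/2
o=ctrl.get_obs(); T0=R.from_euler("xyz",o["eef_rot"]); p0=o["ee_pos"]
def rel(name,pos,yaw):
    d=T0.inv().apply(np.array(pos)-p0)*100; r=(T0.inv()*R.from_euler("xyz",[np.pi,0,yaw])).as_rotvec()
    print(name,d.round(2),r.round(3))
if __name__=="__main__":
    print(o["time_s"],p0,o["eef_rot"],o["grip_width"],o["force"],o["qpos"])
    for a in sys.argv[1:]:
        k,n=a.split(":"); t=HEEL if k[0]=="h" else SEAT; up=float(k[1:] or 0)/1000
        z=Z[n]+(0 if k[0]=="h" else .007)
        rel(a,*tgt(t,n,z+up))
E
python3 plan.py h80:black h0:black
python3 - <<'E'
from h import *
import pickle
w2,_=pickle.load(open("v2.pkl","rb")); print("bottle foot edge",at(w2,52,156,0))
E
```

```text
2.5833 [ 0.4604 -0.0737  0.36  ] [ 3.1405  0.0007 -1.5725] 0.09358104968443533 [ 0.7797  0.0426 -0.1817] [-0.2376  0.0378  1.4741  0.0004  1.6308  1.3349]
h80:black [-1.08  1.53 27.6 ] [ 0.001  0.001 -1.242]
h0:black [-1.07  1.52 35.6 ] [ 0.001  0.001 -1.242]
bottle foot edge [0.4677 0.4166 0.    ]
```

Emit:
play_rows([
  [[-1.1,1.5,20,0,0,-0.6,1],[-1.1,1.5,27.6,0,0,-1.242,1],[-1.1,1.5,27.6,0,0,-1.242,1],[-1.1,1.5,27.6,0,0,-1.242,1],[-1.1,1.5,27.6,0,0,-1.242,1],[-1.1,1.5,27.6,0,0,-1.242,1],[-1.1,1.5,27.6,0,0,-1.242,1],[-1.1,1.5,27.6,0,0,-1.242,1],[-1.1,1.5,27.6,0,0,-1.242,1],[-1.1,1.5,27.6,0,0,-1.242,1],[-1.1,1.5,27.6,0,0,-1.242,1],[-1.1,1.5,27.6,0,0,-1.242,1]],
])

```text
time_s: 3.58
ee_pos: [0.4454, -0.0625, 0.0836]
eef_rot: [-3.141, 0.002, -0.334]
force: [0.2, -0.0, -0.0]
grip_width: 0.0941
```

```bash
python3 plan.py h30:black h0:black; python3 - <<'E'
from station import ctrl
from h import *
c=ctrl.camera("wrist"); p,r=fit([(c,mask(c["frame"],"black"))],"black",(.4426,-.0694,1.24),0,.03); print(p,r)
cv2.polylines(c["frame"],[sil(c,"black",p,0,.03).astype(np.int32)],True,(255,0,255),1)
cv2.imwrite("pics/w3.png",c["frame"])
E
```

```text
3.5833 [ 0.4454 -0.0625  0.0836] [-3.1414  0.0018 -0.3341] 0.09414378345963137 [ 0.1844 -0.048  -0.0289] [-0.2212  0.2312  1.9208  0.0005  0.9914  0.1127]
h30:black [-0.04  0.04  4.96] [-0.     0.002 -0.003]
h0:black [-0.03  0.04  7.96] [-0.     0.002 -0.003]
[ 0.4429 -0.0696  1.2138] [np.float64(0.05498195549819551)]
```

View pics/w3.png

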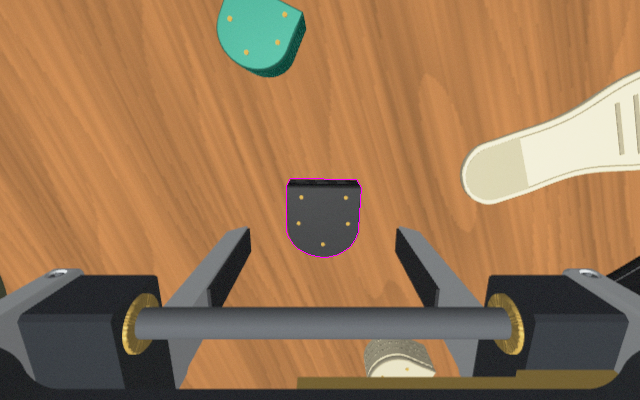

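The black heel lies centred between the fingers, and the refit agrees within 0.5 mm. Descend, grip and lift.

Emit:
play_rows([
  [[0,0,3,0,0,0,1],[0,0,6,0,0,0.02,1],[0,0,7.5,0,0,0.02,1],[0,0,7.95,0,0,0.02,1],[0,0,7.95,0,0,0.02,1],[0,0,7.95,0,0,0.02,0],[0,0,7.95,0,0,0.02,0],[0,0,7.95,0,0,0.02,0],[0,0,7.95,0,0,0.02,0],[0,0,7.95,0,0,0.02,0],[0,0,7.95,0,0,0.02,0],[0,0,7.95,0,0,0.02,0],[0,0,7.95,0,0,0.02,0],[0,0,7,0,0,0.02,0],[0,0,4,0,0,0.02,0],[0,0,1,0,0,0.02,0],[0,0,1,0,0,0.02,0]],
], force=25)

```text
time_s: 5.05
ee_pos: [0.4476, -0.063, 0.0788]
eef_rot: [-3.14, -0.005, -0.355]
force: [0.9, -0.1, 0.2]
grip_width: 0.06
```

```bash
python3 plan.py s60:black s0:black
```

```text
5.05 [ 0.4476 -0.063   0.0788] [-3.1404 -0.0054 -0.3547] 0.059982015790173586 [ 0.9352 -0.0886  0.2028] [-0.2211  0.2396  1.9237  0.0005  0.9727  0.1333]
s60:black [22.1  12.63  0.89] [-0.004 -0.004  1.176]
s0:black [22.06 12.64  6.89] [-0.004 -0.004  1.176]
```

Emit:
play_rows([
  [[3,1.5,0,0,0,0.08,0],[6,3.4,0,0,0,0.2,0],[9,5,0,0,0,0.32,0],[12,6.8,0,0,0,0.44,0],[15,8.6,0,0,0,0.56,0],[18,10.3,0,0,0,0.68,0],[20,11.5,0,0,0,0.8,0],[22.1,12.6,0.5,0,0,0.92,0],[22.1,12.6,0.9,0,0,1.04,0],[22.1,12.6,0.9,0,0,1.15,0],[22.1,12.6,0.9,0,0,1.176,0],[22.1,12.6,0.9,0,0,1.176,0],[22.1,12.6,0.9,0,0,1.176,0]],
])

```text
time_s: 6.13
ee_pos: [0.611, -0.2578, 0.0707]
eef_rot: [-3.137, -0.001, -1.529]
force: [-0.2, -1.3, -0.9]
grip_width: 0.0599
```

```bash
python3 plan.py s1:black s0:black; python3 - <<'E'
from station import ctrl
from h import *
c=ctrl.camera("wrist"); 
q=proj(c,solid("black",(.604,-.2585,.04),.006,0)); cv2.polylines(c["frame"],[q.astype(np.int32)],True,(255,0,255),1)
cv2.imwrite("pics/w4.png",c["frame"])
E
```

```text
6.1333 [ 0.611  -0.2578  0.0707] [-3.1366 -0.0008 -1.5292] 0.05987645873487496 [-0.1861 -1.2906 -0.9046] [-0.4552  0.673   1.297   0.0018  1.1669  1.0733]
s1:black [0.03 0.03 5.87] [-0.005 -0.001  0.002]
s0:black [0.03 0.03 5.97] [-0.005 -0.001  0.002]
```

View pics/w4.png

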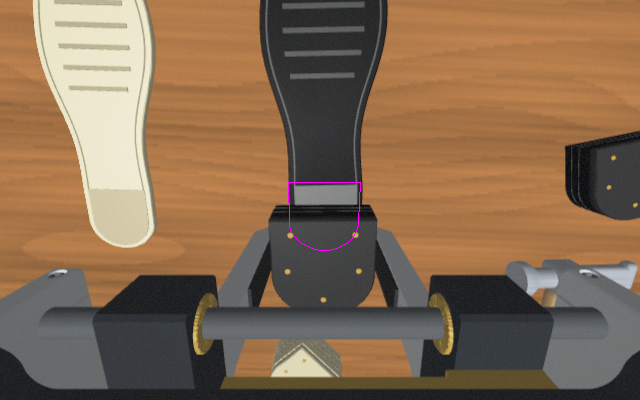

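The held heel is level and in line with the outlined seat. Lower, release and lift.

Emit:
play_rows([
  [[0,0,2.5,-0.005,0,0,0],[0,0,4.5,-0.005,0,0,0],[0,0,5.6,-0.005,0,0,0],[0,0,5.95,-0.005,0,0,0],[0,0,6,-0.005,0,0,0],[0,0,6,-0.005,0,0,0],[0,0,6,-0.005,0,0,1],[0,0,6,-0.005,0,0,1],[0,0,6,-0.005,0,0,1],[0,0,6,-0.005,0,0,1],[0,0,5,-0.005,0,0,1],[0,0,2,-0.005,0,0,1],[0,0,-2,-0.005,0,0,1],[0,0,-2,-0.005,0,0,1]],
])

```text
time_s: 7.35
ee_pos: [0.6138, -0.2591, 0.0997]
eef_rot: [-3.132, -0.006, -1.529]
force: [0.0, -0.5, 1.8]
grip_width: 0.0944
```

```bash
python3 plan.py h60:cream h0:cream; python3 - <<'E'
from station import ctrl
from h import *
c=ctrl.camera("wrist"); 
q=proj(c,solid("black",(.604,-.2585,.04),.006,0.03)); cv2.polylines(c["frame"],[cv2.convexHull(q.astype(np.int32))],True,(255,0,255),1)
cv2.imwrite("pics/w5.png",c["frame"][100:350,150:480])
p,r=fit([(c,mask(c["frame"],"cream"))],"cream",(.4569,-.2433,-.776),0,.036); print(p,r)
E
```

```text
7.35 [ 0.6138 -0.2591  0.0997] [-3.1315 -0.0062 -1.5291] 0.09435053832564196 [ 0.0096 -0.4558  1.8287] [-0.4542  0.6444  1.2718 -0.0007  1.2135  1.0751]
h60:cream [-1.67 15.09  3.21] [-0.012 -0.002  0.818]
h0:cream [-1.71 15.15  9.21] [-0.012 -0.002  0.818]
[ 0.4578 -0.2433 -0.7509] [np.float64(0.28377160030052595)]
```

View pics/w5.png

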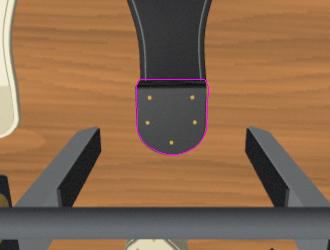

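The black heel sits exactly on its predicted outline. Cream next.

Emit:
play_rows([
  [[-0.5,3.5,0,0,0,0.1,1],[-1,7,1,0,0,0.2,1],[-1.4,10.5,2,0,0,0.32,1],[-1.7,13.5,3.2,-0.012,0,0.44,1],[-1.7,15.1,3.2,-0.012,0,0.56,1],[-1.7,15.1,3.2,-0.012,0,0.68,1],[-1.7,15.1,3.2,-0.012,0,0.8,1],[-1.7,15.1,3.2,-0.012,0,0.818,1],[-1.7,15.1,4.5,-0.012,0,0.818,1],[-1.7,15.1,7,-0.012,0,0.818,1],[-1.7,15.1,8.6,-0.012,0,0.818,1],[-1.7,15.1,9.2,-0.012,0,0.818,1],[-1.7,15.1,9.2,-0.012,0,0.818,1],[-1.7,15.1,9.2,-0.012,0,0.818,0],[-1.7,15.1,9.2,-0.012,0,0.818,0],[-1.7,15.1,9.2,-0.012,0,0.818,0],[-1.7,15.1,9.2,-0.012,0,0.818,0],[-1.7,15.1,9.2,-0.012,0,0.818,0],[-1.7,15.1,9.2,-0.012,0,0.818,0],[-1.7,15.1,9.2,-0.012,0,0.818,0]],
])

```text
time_s: 9.07
ee_pos: [0.4621, -0.2485, 0.0033]
eef_rot: [3.14, -0.002, -2.347]
force: [-0.7, 0.2, 1.9]
grip_width: 0.054
```

```bash
python3 plan.py s70:cream s0:cream
```

```text
9.0667 [ 0.4621 -0.2485  0.0033] [ 3.1397 -0.0025 -2.347 ] 0.054018893889542945 [-0.6916  0.2099  1.8768] [-0.5622  0.5082  1.7571 -0.0026  0.8786  1.7865]
s70:cream [-21.79   1.54  -8.02] [ 0.003 -0.002 -0.786]
s0:cream [-21.81   1.53  -1.02] [ 0.003 -0.002 -0.786]
```

Emit:
play_rows([
  [[0,0,-1.5,0,0,0,0],[0,0,-4.5,0,0,0,0],[-3,0.2,-7.5,0,0,-0.1,0],[-7,0.5,-8,0,0,-0.2,0],[-11,0.8,-8,0,0,-0.32,0],[-15,1.1,-8,0,0,-0.44,0],[-18,1.3,-8,0,0,-0.56,0],[-20.5,1.5,-8,0,0,-0.68,0],[-21.8,1.54,-8,0,0,-0.77,0],[-21.8,1.54,-8,0,0,-0.786,0],[-21.8,1.54,-8,0,0,-0.786,0],[-21.8,1.54,-8,0,0,-0.786,0]],
])

```text
time_s: 10.07
ee_pos: [0.6035, -0.0827, 0.0826]
eef_rot: [3.138, -0.0, -1.564]
force: [-0.2, -0.5, -0.6]
grip_width: 0.0537
```

```bash
python3 plan.py s0:cream
```

```text
10.0667 [ 0.6035 -0.0827  0.0826] [ 3.1379 -0.0004 -1.5639] 0.05367049639440753 [-0.174  -0.5105 -0.5517] [-0.1958  0.552   1.4627 -0.0013  1.1304  1.3686]
s0:cream [-0.05 -0.08  6.96] [ 0.004 -0.    -0.003]
```

Emit:
play_rows([
  [[-0.05,0,3,0.004,0,0,0],[-0.05,0,5.5,0.004,0,0,0],[-0.05,0,6.8,0.004,0,0,0],[-0.05,0,7.2,0.004,0,0,0],[-0.05,0,7.25,0.004,0,0,0],[-0.05,0,7.25,0.004,0,0,0],[-0.05,0,7.25,0.004,0,0,0],[-0.05,0,7.25,0.004,0,0,1],[-0.05,0,7.25,0.004,0,0,1],[-0.05,0,7.25,0.004,0,0,1],[-0.05,0,7.25,0.004,0,0,1],[-0.05,0,6,0.004,0,0,1],[-0.05,0,3,0.004,0,0,1],[-0.05,0,0,0.004,0,0,1],[-0.05,0,0,0.004,0,0,1],[-0.05,0,0,0.004,0,0,1],[-0.05,0,0,0.004,0,0,1]],
])

```text
time_s: 11.48
ee_pos: [0.6033, -0.0822, 0.0826]
eef_rot: [-3.141, -0.0, -1.564]
force: [0.2, -0.8, -0.3]
grip_width: 0.0943
```

```bash
python3 plan.py h60:green h0:green; python3 - <<'E'
from station import ctrl
from h import *
c=ctrl.camera("wrist"); 
q=proj(c,solid("cream",(.596,-.0823,.01),.006,0.036)); cv2.polylines(c["frame"],[cv2.convexHull(q.astype(np.int32))],True,(255,0,255),1)
cv2.imwrite("pics/w6.png",c["frame"][:350])
E
```

```text
11.4833 [ 0.6033 -0.0822  0.0826] [-3.1414 -0.0004 -1.5638] 0.09426168650086272 [ 0.2126 -0.7763 -0.3447] [-0.1954  0.5493  1.467  -0.0004  1.1251  1.3686]
h60:green [-16.85  15.05   1.36] [-0.    -0.    -0.723]
h0:green [-16.85  15.05   7.36] [-0.    -0.    -0.723]
```

View pics/w6.png

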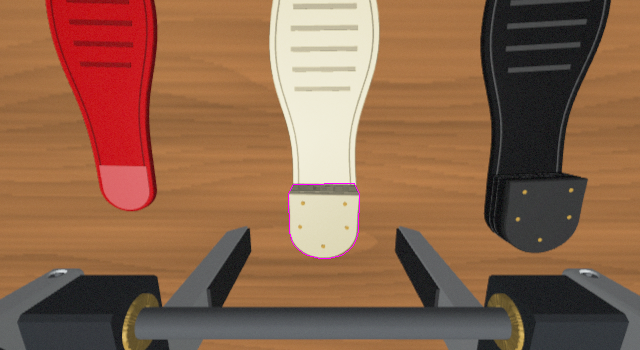

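The cream heel (325,220) fills its predicted outline and the black one is undisturbed. Green next.

Emit:
play_rows([
  [[-2.5,2.2,0,0,0,-0.08,1],[-5,4.4,0,0,0,-0.18,1],[-7.8,7,0,0,0,-0.28,1],[-10.5,9.5,0,0,0,-0.4,1],[-13.5,12,0.5,0,0,-0.52,1],[-16,14.2,1,0,0,-0.64,1],[-16.85,15.05,1.36,0,0,-0.723,1],[-16.85,15.05,1.36,0,0,-0.723,1],[-16.85,15.05,3.5,0,0,-0.723,1],[-16.85,15.05,6,0,0,-0.723,1],[-16.85,15.05,7.1,0,0,-0.723,1],[-16.85,15.05,7.36,0,0,-0.723,1],[-16.85,15.05,7.36,0,0,-0.723,1],[-16.85,15.05,7.36,0,0,-0.723,0],[-16.85,15.05,7.36,0,0,-0.723,0],[-16.85,15.05,7.36,0,0,-0.723,0],[-16.85,15.05,7.36,0,0,-0.723,0],[-16.85,15.05,7.36,0,0,-0.723,0],[-16.85,15.05,7.36,0,0,-0.723,0],[-16.85,15.05,7.36,0,0,-0.723,0]],
])

```text
time_s: 13.2
ee_pos: [0.4513, 0.0853, 0.0086]
eef_rot: [3.141, 0.0, -0.841]
force: [-0.1, -1.4, 1.2]
grip_width: 0.0505
```

```bash
python3 plan.py s70:green s0:green
```

```text
13.2 [0.4513 0.0853 0.0086] [ 3.141   0.0003 -0.8409] 0.05052624548322303 [-0.0924 -1.3822  1.2201] [ 0.1072  0.3838  1.938  -0.0001  0.8205  0.9481]
s70:green [ -1.61 -23.59  -7.75] [0.001 0.    0.77 ]
s0:green [ -1.6  -23.6   -0.75] [0.001 0.    0.77 ]
```

Emit:
play_rows([
  [[0,0,-1.5,0,0,0,0],[0,0,-4.5,0,0,0,0],[-0.2,-3,-7.5,0,0,0.08,0],[-0.5,-7,-7.75,0,0,0.18,0],[-0.8,-11,-7.75,0,0,0.3,0],[-1.1,-15,-7.75,0,0,0.42,0],[-1.4,-19,-7.75,0,0,0.54,0],[-1.5,-22,-7.75,0,0,0.66,0],[-1.6,-23.6,-7.75,0,0,0.75,0],[-1.6,-23.6,-7.75,0,0,0.77,0],[-1.6,-23.6,-7.75,0,0,0.77,0],[-1.6,-23.6,-7.75,0,0,0.77,0],[-1.6,-23.6,-7.75,0,0,0.77,0]],
])

```text
time_s: 14.28
ee_pos: [0.6162, 0.2539, 0.0861]
eef_rot: [3.141, -0.0, -1.61]
force: [0.6, -1.3, -0.7]
grip_width: 0.0508
```

```bash
python3 plan.py s0:green
```

```text
14.2833 [0.6162 0.2539 0.0861] [ 3.1407 -0.0003 -1.6097] 0.05084607474786442 [ 0.5676 -1.2552 -0.6849] [0.3359 0.6665 1.2691 0.     1.207  1.9456]
s0:green [-0.08 -0.03  7.01] [ 0.001 -0.     0.001]
```

Emit:
play_rows([
  [[-0.08,0,3,0,0,0,0],[-0.08,0,5.5,0,0,0,0],[-0.08,0,6.7,0,0,0,0],[-0.08,0,7.05,0,0,0,0],[-0.08,0,7.1,0,0,0,0],[-0.08,0,7.1,0,0,0,0],[-0.08,0,7.1,0,0,0,0],[-0.08,0,7.1,0,0,0,1],[-0.08,0,7.1,0,0,0,1],[-0.08,0,7.1,0,0,0,1],[-0.08,0,7.1,0,0,0,1],[-0.08,0,6,0,0,0,1],[-0.08,0,3,0,0,0,1],[-0.08,0,0,0,0,0,1],[-0.08,0,0,0,0,0,1],[-0.08,0,0,0,0,0,1],[-0.08,0,0,0,0,0,1]],
])

```text
time_s: 15.7
ee_pos: [0.616, 0.2547, 0.0862]
eef_rot: [3.141, -0.0, -1.61]
force: [-0.3, -0.3, 0.0]
grip_width: 0.0937
```

```bash
python3 plan.py h60:red h0:red; python3 - <<'E'
from station import ctrl
from h import *
c=ctrl.camera("wrist"); 
q=proj(c,solid("green",(.6075,.255,-.04),.006,0.042)); cv2.polylines(c["frame"],[cv2.convexHull(q.astype(np.int32))],True,(255,0,255),1)
cv2.imwrite("pics/w7.png",c["frame"])
E
```

```text
15.7 [0.616  0.2547 0.0862] [ 3.1407 -0.0004 -1.6097] 0.09365633291094798 [-0.2724 -0.275   0.0258] [0.3371 0.6667 1.2684 0.     1.2074 1.9467]
h60:red [ 2.25 17.9   1.44] [ 0.001 -0.     0.071]
h0:red [ 2.25 17.89  7.44] [ 0.001 -0.     0.071]
```

View pics/w7.png

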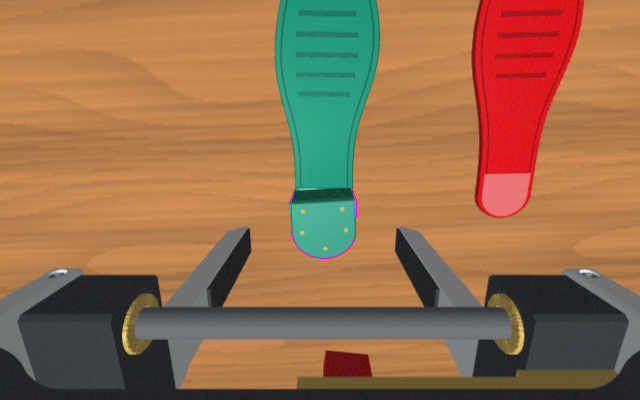

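The green heel (323,225) sits on its seat, about 1 mm behind the outline's front edge. Red next.

Emit:
play_rows([
  [[0.4,3,0,0,0,0.01,1],[0.8,6.5,0,0,0,0.03,1],[1.2,10,0,0,0,0.04,1],[1.7,13.5,0.5,0,0,0.06,1],[2.1,16.5,1,0,0,0.071,1],[2.25,17.9,1.44,0,0,0.071,1],[2.25,17.9,1.44,0,0,0.071,1],[2.25,17.9,1.44,0,0,0.071,1],[2.25,17.9,3.5,0,0,0.071,1],[2.25,17.9,6,0,0,0.071,1],[2.25,17.9,7.2,0,0,0.071,1],[2.25,17.9,7.44,0,0,0.071,1],[2.25,17.9,7.44,0,0,0.071,0],[2.25,17.9,7.44,0,0,0.071,0],[2.25,17.9,7.44,0,0,0.071,0],[2.25,17.9,7.44,0,0,0.071,0],[2.25,17.9,7.44,0,0,0.071,0],[2.25,17.9,7.44,0,0,0.071,0],[2.25,17.9,7.44,0,0,0.071,0],[2.25,17.9,7.44,0,0,0.071,0]],
])

```text
time_s: 17.42
ee_pos: [0.436, 0.239, 0.0117]
eef_rot: [3.14, -0.001, -1.681]
force: [-0.6, -0.2, 2.4]
grip_width: 0.0456
```

```bash
python3 plan.py s75:red s0:red
```

```text
17.4167 [0.436  0.239  0.0117] [ 3.1398 -0.0009 -1.6807] 0.045578891389187345 [-0.6431 -0.2191  2.3614] [0.4277 0.4452 1.8325 0.0002 0.8658 2.1082]
s75:red [ 12.55 -20.69  -8.26] [ 0.002 -0.001 -0.09 ]
s0:red [ 12.55 -20.7   -0.76] [ 0.002 -0.001 -0.09 ]
```

Emit:
play_rows([
  [[0,0,-1.5,0,0,0,0],[0,0,-4.5,0,0,0,0],[1,-1.5,-7.8,0,0,-0.01,0],[3,-5,-8.26,0,0,-0.03,0],[5,-8.3,-8.26,0,0,-0.05,0],[7,-11.6,-8.26,0,0,-0.06,0],[9,-14.9,-8.26,0,0,-0.08,0],[11,-18.2,-8.26,0,0,-0.09,0],[12.55,-20.7,-8.26,0,0,-0.09,0],[12.55,-20.7,-8.26,0,0,-0.09,0],[12.55,-20.7,-8.26,0,0,-0.09,0],[12.55,-20.7,-8.26,0,0,-0.09,0],[12.55,-20.7,-8.26,0,0,-0.09,0]],
])

```text
time_s: 18.5
ee_pos: [0.6274, 0.0925, 0.094]
eef_rot: [3.139, -0.001, -1.59]
force: [0.8, -0.3, 0.7]
grip_width: 0.0462
```

```bash
python3 plan.py s0:red
```

```text
18.5 [0.6274 0.0925 0.094 ] [ 3.1394 -0.0006 -1.5897] 0.04620955120934731 [ 0.8329 -0.296   0.7212] [ 0.0888  0.5899  1.3736 -0.0004  1.1804  1.6786]
s0:red [ 0.09 -0.08  7.5 ] [ 0.002 -0.001  0.001]
```

Emit:
play_rows([
  [[0.09,-0.05,3,0,0,0,0],[0.09,-0.05,5.5,0,0,0,0],[0.09,-0.05,7.1,0,0,0,0],[0.09,-0.05,7.5,0,0,0,0],[0.09,-0.05,7.58,0,0,0,0],[0.09,-0.05,7.58,0,0,0,0],[0.09,-0.05,7.58,0,0,0,0],[0.09,-0.05,7.58,0,0,0,1],[0.09,-0.05,7.58,0,0,0,1],[0.09,-0.05,7.58,0,0,0,1],[0.09,-0.05,7.58,0,0,0,1],[0.09,-0.05,6,0,0,0,1],[0.09,-0.05,3,0,0,0,1],[0.09,-0.05,0,0,0,0,1],[0.09,-0.05,-4,0,0,0,1],[0.09,-0.05,-4,0,0,0,1]],
])

```text
time_s: 19.83
ee_pos: [0.6308, 0.0919, 0.1422]
eef_rot: [-3.133, 0.001, -1.59]
force: [1.4, -0.1, 1.1]
grip_width: 0.0935
```

Emit:
play_rows([
  [[3,1,-3,0,0,0,1],[6,3,-7,0,0,0,1],[9,4,-11,0,0,0,1],[12,5,-15,0,0,0,1],[15,5,-18,0,0,0,1],[16,5,-22,0,0,0,1],[16,5,-22,0,0,0,1],[16,5,-22,0,0,0,1],[16,5,-22,0,0,0,1],[16,5,-22,0,0,0,1]],
])

```text
time_s: 20.67
ee_pos: [0.5758, -0.067, 0.3605]
eef_rot: [-3.134, 0.001, -1.59]
force: [0.2, -0.3, -0.3]
grip_width: 0.0939
```

```bash
python3 - <<'E'
from station import ctrl
from plan import *
print(o["time_s"],p0,o["joint_vel"])
c=ctrl.camera("wrist"); img=c["frame"].copy()
for n,s in SEAT.items():
    q=proj(c,solid(n,s,.006,DIM[n][2])); cv2.polylines(img,[np.round(cv2.convexHull(q.astype(np.float32))*16).astype(np.int32)],True,(255,0,255),1,shift=4)
cv2.imwrite("pics/w8.png",cv2.resize(img[60:300],(800,300),interpolation=cv2.INTER_CUBIC))
d=ctrl.camera("side"); cv2.imwrite("pics/s8.png",cv2.resize(d["frame"][130:300,250:500],(750,510),interpolation=cv2.INTER_CUBIC))
E
```

```text
20.6667 [ 0.5758 -0.067   0.3605] [ 0.0136  0.0144  0.0167  0.0017  0.0017 -0.0004]
```

View pics/w8.png

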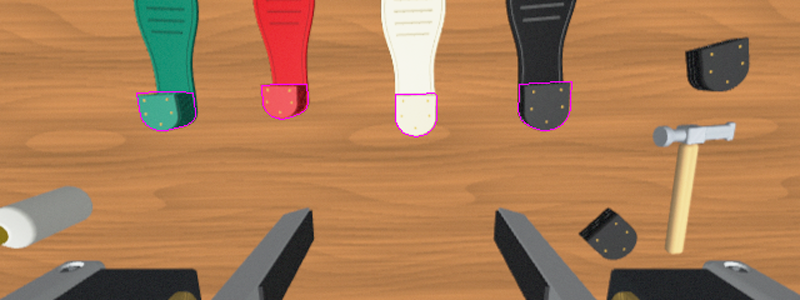

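View pics/s8.png

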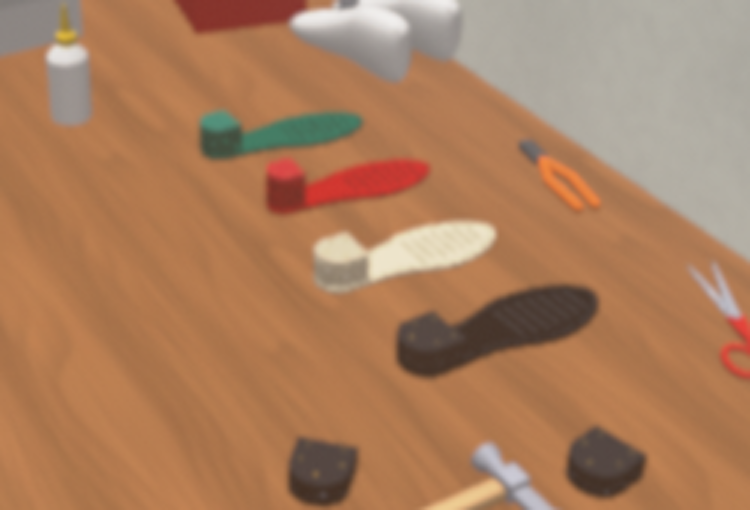

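Every heel sits upright on its own sole and fills its predicted outline, with the fingers clear of everything. I'll let the arm settle, then hand in.

Emit:
play_rows([
  [[0,0,0,0,0,0,1],[0,0,0,0,0,0,1],[0,0,0,0,0,0,1],[0,0,0,0,0,0,1],[0,0,0,0,0,0,1],[0,0,0,0,0,0,1]],
])

```text
time_s: 21.27
ee_pos: [0.5757, -0.0666, 0.36]
eef_rot: [-3.135, 0.001, -1.589]
force: [0.0, -0.2, 0.6]
grip_width: 0.0942
```

```bash
python3 -c "
from station import ctrl
print(ctrl.hand_in())"
```

```text
the job is handed in; nothing more can be done
None
```

I set all four heels (black, cream, green, red) on the soles of their own colour and handed the job in at about 21 s of the 106 s allowed. For black I used the heel nearest the base, at 0.45 m; the look-alikes were 0.56 m or more away.

**Last checks:** In the final wrist view each heel fills the outline predicted for its seat to within about 1–2 mm. The green heel sits about 1 mm back from its seat's front edge. The side view shows all four upright on the seats. The soles, bottle and hammer look unmoved, and the gripper is clear of everything.

**Disagreements:**
- Early rough readings from the scene and side cameras differed from each other and from the wrist camera by 1–2 cm. I used the wrist camera, whose views agreed with each other to about 1 mm for the heels it saw clearly. Its measured sole lengths came out right to 3 mm, except black, which read 8 mm short because its toe was cut off in the picture.
- The cream heel was gripped about 3 mm lower than planned, so I lowered its placing height to match.

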